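Press the stone sled down and slide it under the leaf spring

TASK

Load the white stone sled into the setting stand with closed fingertips: press down hard on the low thumb step at its rear so that the sprung plate under it sinks, and keep pressing while you slide it along the channel, under the bridge and its leaf spring, until it is fully home against the end stop and the sprung plate has popped up again behind it. Only press and push the sled: never grip, lift or tip it. Leave the jars and everything else on the table where they are, and finish with the hand clear.

Things in the scene. Friction and masses are not known exactly. Their poses are not given: they have to be found in the camera images.
- stand: fixed setting stand: grey base 320 x 90 mm, straight channel along its x. Origin: centre of its underside on the table; x = sliding direction (towards the end stop), z up. Channel 60 mm wide, walls 5 mm thick, tops at z = 36 mm, rear wall at x = -156. Floor: sprung plate from x = -156 to 6 mm, then fixed, z = 22 mm, to the stop at x = 150. Home: sled origin at x = 80, y = 0 (+-2), z = 22 mm
- sled: loose white plastic sled, 140 mm long (its x, same way as the stand's x), 56 mm wide, 0.11 to 0.22 kg. Origin: centre of its underside. Rear 36 mm (x = -70 to -34) is the thumb step, top at z = 8 mm; then an upright shoulder at x = -34 and the front block to x = 70, 17 mm tall, with a smooth centre rib 20 mm wide to 20 mm and stones either side. Starts on the raised plate
- thumb_step (a point): centre of the top face of the sled's thumb step (36 mm long, 56 mm wide), 18 mm behind the shoulder, axes as the sled's. A fingertip standing on the step can push forward against the shoulder
- bridge (a point): middle of the underside of the rigid steel bridge over the channel, 45 mm above the table; it is 12 mm long (x = 52 to 64 mm of the stand), its top 55 mm above the table. The sled passes under it with 3 mm to spare only when pressed fully down; with the plate up it strikes the bridge. At home the shoulder stops 6 mm short of the bridge's near face
- lift_plate (a joint): how far the sprung plate under the sled is pressed down: 0 = up (top 30.5 mm above the table), 0.008 m = fully down (top 22.5 mm, half a mm above the fixed floor). Spring 7 N at the top, 11 N fully down: unpressed it lifts whatever part of the sled is still over it, so press 12 to 20 N all the way. It springs up behind the sled when the sled is home (4 mm clear of it)
- leaf (a joint): angle of the steel leaf spring under the bridge, 18 mm wide, 45 mm long, sloping down in the sliding direction; tip at x = 108 mm of the stand, 15 mm above the fixed floor. 0 = free, about 0.1 rad with the sled's rib under it, on which it presses with about 4 N
- end_stop (a point): foot of the end stop's face, mid-width, on the fixed floor (22 mm above the table; the stop is 14 mm tall); the sled's front face touches it when home
- jar_a: small clear lidded jar of stones, 40 mm across and 26 mm tall, stands beside the stand; origin at its underside; leave it alone
- jar_b: another such jar, same size, beside the stand; origin at its underside; leave it alone
- jar_c: larger clear lidded jar, 51 mm across and 34 mm tall, beside the stand; origin at its underside; leave it alone
- lids: two clear jar lids stacked, 52 mm across and 14 mm tall together, beside the stand; origin at the underside; leave them alone
- pill_case: blue three-lid compartment case, 50 x 90 x 23 mm, lying flat near the stand; origin at its underside; leave it alone
- glue: white glue bottle, 40 mm across and 110 mm tall, standing; origin at its underside; leave it alone
- pick_brush: brush 160 mm long lying on the table; leave it alone
Not all that is in view belongs to the job. Leave any green look-alike of the sled alone.

How it is judged:
On the way, in this order (a step that is already met when the one before it is completed fails the run):
1. the fingers press the sled down on its sprung plate before its front reaches the bridge (value of joint lift_plate above 0.005 m and contact force between the fingers and sled above 4 N and x of sled in the frame of stand below -0.018 m), for 0.1 s.
2. the sled, still pressed down, is under the bridge and lifts the leaf spring (value of joint leaf above 0.06 rad and value of joint lift_plate above 0.005 m and contact force between the fingers and sled above 3 N and x of sled in the frame of stand above 0.01 m), for 0.05 s.
At the end, for the whole second after the job is handed in: The sled lies flat on the fixed floor within 3 mm of home against the end stop, the leaf spring bearing on its rib, the sprung plate up again behind it (less than 2 mm down), the sled at rest, the bystanders within 20 mm of where they stood (x of sled in the frame of stand between 0.077 and 0.083 m and z of sled in the frame of stand between 0.019 and 0.0245 m and y of sled in the frame of stand between -0.004 and 0.004 m and angle between sled's own z axis and vertical below 0.03 rad and value of joint leaf above 0.06 rad and value of joint lift_plate below 0.002 m and linear speed of sled below 0.01 m/s and distance of each of jar_a, jar_b, jar_c, lids, pill_case, glue, pick_brush from where it was at the start of the episode below 0.02 m); the robot touches nothing.
It fails at once if the sled is lifted (more than 12 mm above its start height on the raised plate) or tipped by more than 0.25 rad (z of sled in the frame of stand above 0.0425 m or angle between sled's own z axis and vertical above 0.25 rad).
It fails at once if a bystander is pushed more than 20 mm (distance of any of jar_a, jar_b, jar_c, lids, pill_case, glue, pick_brush from where it was at the start of the episode above 0.02 m).
It also fails if it takes over 40 s, if anything falls off the work surface, if the arm or the gripper's body presses on something with over 40 N, if the wrist force passes 120 N, or if a joint passes its speed limit or range.

ROBOT

A 6-joint arm with a two-finger parallel gripper is mounted at the origin on the work surface. World frame = base frame: x ahead of the robot, y to its left, z up, the work surface at z = 0. Lengths are in m, angles in rad, forces in N, time in s.
With the tool pointing down it reaches from about 0.4 to 0.825 m from the base axis. Payload 7 kg.
Tool frame: the origin (TCP) lies at the very end of the fingers, on their centre line; the grasp point (between the pads) lies 19 mm behind it; z points along the fingers, y is the line along which they close (so a half turn about z gives the same grasp; the last joint's range is limited). The gripper opens to 88 mm and grips with 3 to 60 N. Pads are 19 mm wide; open, the fingers measure 130 mm over their backs; the gripper's body (78 mm by 193 mm) begins 47 mm behind the grasp point.
Start: joints at [-1.025, 0.359, 0.012, 0, -1.224, -0.288], TCP at [0.172, -0.653, 0.227] pointing down, gripper open.
Joint ranges: [-3.07, 3.07], [-1.43, 2.12], [-1.02, 1.25], [-3.03, 1.67], [-3.05, -0], [-3.03, 3.03]. Speed limits (rad/s): [2.39, 2.39, 3.01, 3.14, 3.14, 3.14].

INTERFACE

Orientations are given as [roll, pitch, yaw] about the fixed x, y, z axes, in that order (R = Rz(yaw) Ry(pitch) Rx(roll)).
In Python, from station import arm gives the robot as it stands. The module is installed in compiled form; this text tells all that it offers.
- The arm moves only by the shell command python3 -m crank 'ROWS' [FORCE]. ROWS is JSON, a list of rows, each an object of numbers: "dx", "dy", "dz": the shift along the world's x, y, z in m; "twist": the turn about the world's z in degrees; "grip": the opening, from -1 (shut) to 1 (fully open). A call has exactly 5 rows; each row is the pose to reach, as a shift and turn from the pose commanded when the call began; what a row does not reach only later rows make up. A row lasts 1/12 s, in which the tool goes at most 41.7 mm and 7.16 degrees, less where a joint would pass 70% of its speed; a pose out of reach is approached as far as the arm can. A call with a gripper value outside its range is refused whole. The fingers move at their own pace and stop on an object; FORCE is the grip in N (left out, the last holds). Time passes only in rows, so rows that repeat a pose let the fingers close, or fill a call up. It gives the time, the measured TCP pose, the force, the opening and the grip force at its end, in the units of the state.
- arm.get_state(): the state, without advancing time (a new reading comes with each control period).
- arm.grab_frame(name): name is "scene" or "side" or "wrist"; returns the picture (420x560x3 uint8, red, green, blue); there is no depth.
- arm.get_calibration(name): a dict with "fx", "fy", "cx", "cy" (pixels), "k1" (the pictures are not rectified: a ray, as slopes to the right and down, at radius r is drawn at 1 + k1 r^2 times it, then the intrinsics apply), "cam_to_world" (4x4, takes a point from camera to world coordinates); the wrist camera has in their place "tool_from_camera" (4x4, takes a point from camera to tool coordinates, whose origin is the TCP and whose axes are the flange's). Camera axes: x right, y down, z forward; pixel columns grow to the right and rows downward; lengths in m; the calibration is good to about 2 mm. A picture is of the moment at which its call begins: read the wrist's pose just before it. get_calibration takes no time and is no camera call.
- arm.job_done(): hands the job in; it is judged then, once.
The state is a dict: "t": time; "q": joint angles; "qd": joint speeds; "joint_efforts": joint torques, N m; "eef_pos": TCP position; "ee_rot": TCP orientation; "force": force on the tool from outside, world axes, zero at the start; "moment": the same for the moment, N m; "width": finger opening in m; "gripper_force": force on a finger pad.
Only numpy, scipy, OpenCV 4.12 (cv2) and the standard library are available. Lean on these libraries where they do the work, as an engineer would, in place of code of your own. Each camera call takes 0.05 s, during which the arm holds its last target. There are 200 camera calls.

## Working session

There is one attempt and no reset: what is moved stays moved. The work goes in short steps, Python scripts to look and compute and a shell command to move; the robot and the scene stay as the last step left them, time stands still between calls to the robot, and variables do not carry over. Pictures are saved under pics/ and viewed, at most 10 in all, crops included, and the job is handed in when it is done.

```bash
mkdir -p pics
cat > h.py <<'E'
import numpy as np, cv2
from station import arm
def grab(n,f):
    s=arm.get_state(); im=arm.grab_frame(n); cv2.imwrite(f,im[:,:,::-1]); return s,im
def ray(n,u,v,s=None):
    c=arm.get_calibration(n); K=np.array([[c['fx'],0,c['cx']],[0,c['fy'],c['cy']],[0,0,1.]])
    d=cv2.undistortPoints(np.array([[[u,v]]],float),K,np.array([c['k1'],0,0,0.]))[0,0]
    if 'cam_to_world' in c: T=np.array(c['cam_to_world'])
    else:
        from scipy.spatial.transform import Rotation as R
        W=np.eye(4); W[:3,:3]=R.from_euler('xyz',s['ee_rot']).as_matrix(); W[:3,3]=s['eef_pos']; T=W@np.array(c['tool_from_camera'])
    return T[:3,3],T[:3,:3]@np.array([d[0],d[1],1])
def onz(n,u,v,z,s=None):
    o,d=ray(n,u,v,s); return o+d*(z-o[2])/d[2]
E
python3 - <<'E'
from h import *
for n in('scene','side'):
    s,im=grab(n,f'pics/{n}0.png')
    c=arm.get_calibration(n); print(n,c['fx'],c['k1'],np.round(c['cam_to_world'],3).tolist())
print(s['t'],s['eef_pos'],s['ee_rot'],s['width'],arm.get_calibration('wrist'))
E
```

```text
scene 471.7628023802464 0.02184652687873894 [[0.758, 0.476, -0.446, 1.033], [0.653, -0.551, 0.52, -0.559], [0.002, -0.685, -0.728, 0.907], [0.0, 0.0, 0.0, 1.0]]
side 399.1780614717774 -0.0543065282027335 [[0.694, -0.37, 0.617, -0.159], [-0.72, -0.344, 0.603, -0.616], [-0.011, -0.863, -0.505, 0.604], [0.0, 0.0, 0.0, 1.0]]
0.05 [ 0.17193992 -0.65223168  0.22563688] [ 3.13995947e+00 -1.37281763e-04 -2.88391191e+00] 0.08761078166804036 {'fx': 343.90541035353897, 'fy': 343.90541035353897, 'cx': 279.8391079926651, 'cy': 212.80327768769223, 'k1': -0.02515144148626215, 'tool_from_camera': array([[ 4.41285038e-04, -9.66156500e-01, -2.57956243e-01,
         6.83153095e-02],
       [ 9.99999850e-01,  5.09866118e-04, -1.98969763e-04,
        -6.27441396e-04],
       [ 3.23759078e-04, -2.57956116e-01,  9.66156580e-01,
        -1.59072902e-01],
       [ 0.00000000e+00,  0.00000000e+00,  0.00000000e+00,
         1.00000000e+00]])}
```

View pics/scene0.png

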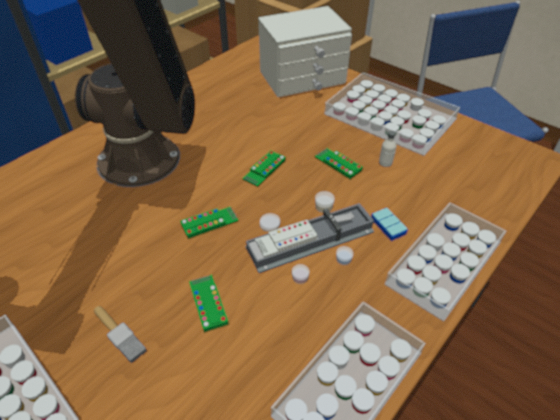

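View pics/side0.png

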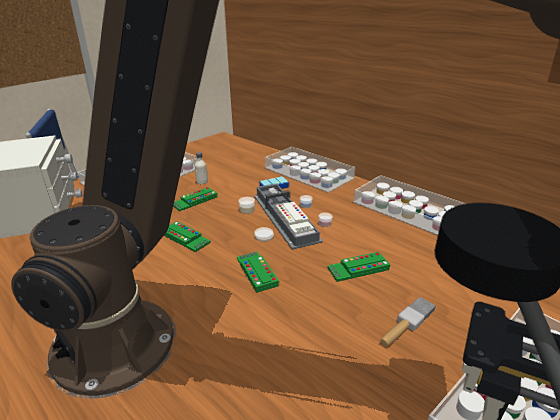

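Scene view: the stand runs from about (252,255) at the rear to (370,225) at the stop. The white sled is at (285,240) with its thumb step near (262,247). Look-alikes are the green ones at (265,168), (340,163), (209,222) and (208,303), which I reject by colour. I'll check the choice in one close crop.

Run:
```python
from h import *
im=cv2.imread('pics/scene0.png')[195:275,235:385]
cv2.imwrite('pics/c1.png',cv2.resize(im,None,fx=5.3,fy=5.3,interpolation=cv2.INTER_CUBIC))
```

```text
(no output)
```

View pics/c1.png

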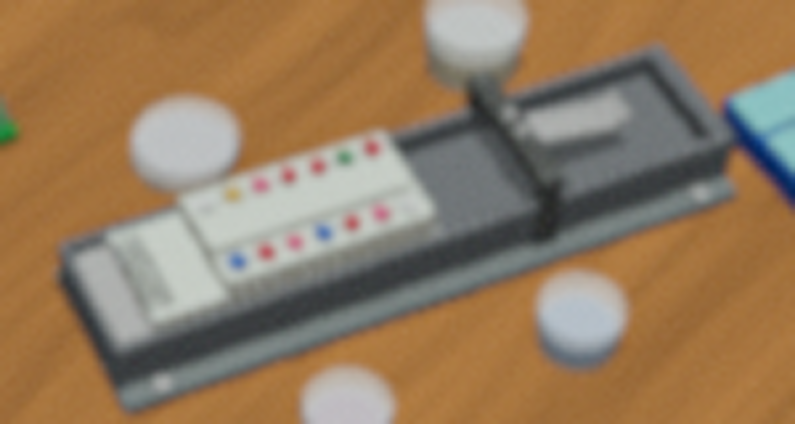

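The crop confirms it: white sled with its thumb step at the left (crop 165,265), bridge at (515,160) and leaf at (575,115). Next I measure the axis and the step.

Run:
```python
from h import *
P=lambda x,y,z:onz('scene',235+(x+.5)/5.3-.5,195+(y+.5)/5.3-.5,z)
w=[P(63,250,.036),P(120,352,.036),P(728,143,.036),P(655,48,.036)]
for p in w: print(np.round(p,4))
a=(w[0]+w[1])/2;b=(w[2]+w[3])/2
print('len',np.linalg.norm(b-a),'wid',np.linalg.norm(w[0]-w[1]),np.linalg.norm(w[2]-w[3]),'yaw',np.degrees(np.arctan2(*(b-a)[1::-1])),'mid',(a+b)/2)
r=(P(108,238,.0385)+P(152,322,.0385))/2
f=(P(382,130,.0475)+P(436,210,.0475))/2
print('sled rear',r,'front',f,np.linalg.norm((f-r)[:2]),np.degrees(np.arctan2(*(f-r)[1::-1])))
for n,p in dict(lids=(185,130),jc=(475,10),ja=(348,395),jb=(582,300)).items(): print(n,P(*p,.025))
```

```text
[ 0.4898 -0.0458  0.036 ]
[ 0.5494 -0.0723  0.036 ]
[0.683  0.2096 0.036 ]
[0.6206 0.2402 0.036 ]
len 0.31322427110192824 wid 0.0652846790134737 0.06951116944372804 yaw 65.03181925940461 mid [0.58571967 0.08295809 0.036     ]
sled rear [ 0.52606719 -0.04022536  0.0385    ] front [0.58462748 0.08825308 0.0475    ] 0.14119495638521498 65.49656916829093
lids [0.47511237 0.05474236 0.025     ]
jc [0.53099275 0.21340101 0.025     ]
ja [ 0.63547353 -0.01817942  0.025     ]
jb [0.68207735 0.09340125 0.025     ]
```

```bash
python3 -m crank '[{"dx":0.018,"dy":0.032,"twist":3,"grip":-1},{"dx":0.037,"dy":0.063,"twist":6,"grip":-1},{"dx":0.055,"dy":0.095,"twist":9,"grip":-1},{"dx":0.073,"dy":0.126,"twist":12,"grip":-1},{"dx":0.0915,"dy":0.158,"twist":12.5,"grip":-1}]' 20
python3 -m crank '[{"dx":0.018,"dy":0.032,"twist":3,"grip":-1},{"dx":0.037,"dy":0.063,"twist":6,"grip":-1},{"dx":0.055,"dy":0.095,"twist":9,"grip":-1},{"dx":0.073,"dy":0.126,"twist":12,"grip":-1},{"dx":0.0915,"dy":0.158,"twist":12.5,"grip":-1}]'
python3 -m crank '[{"dx":0.018,"dy":0.032,"twist":3,"grip":-1},{"dx":0.037,"dy":0.063,"twist":6,"grip":-1},{"dx":0.055,"dy":0.095,"twist":9,"grip":-1},{"dx":0.073,"dy":0.126,"twist":12,"grip":-1},{"dx":0.0915,"dy":0.158,"twist":12.5,"grip":-1}]'
python3 - <<'E'
from h import *
s=arm.get_state(); print(s['t'],s['eef_pos'],np.degrees(s['ee_rot']),s['q'],s['width'],s['force'])
print(onz('scene',388,164,0))
E
```

```text
0.1 [ 0.17195857 -0.65227708  0.22572753] [ 1.79915289e+02 -7.59783162e-03 -1.65234768e+02] [-1.02489438e+00  3.59304638e-01  1.11615949e-02 -3.11627301e-04
 -1.22410850e+00 -2.88094040e-01] 0.08772465636187321 [-0.04618989 -0.62941876  0.26748375]
[0.57629955 0.46934059 0.        ]invalid input at $[0]: expected keys dx, dy, dz, twist, grip
invalid input at $[0]: expected keys dx, dy, dz, twist, grip
invalid input at $[0]: expected keys dx, dy, dz, twist, grip
```

```bash
python3 -m crank '[{"dx":0.018,"dy":0.032,"dz":0,"twist":3,"grip":-1},{"dx":0.037,"dy":0.063,"dz":0,"twist":6,"grip":-1},{"dx":0.055,"dy":0.095,"dz":0,"twist":9,"grip":-1},{"dx":0.073,"dy":0.126,"dz":0,"twist":12,"grip":-1},{"dx":0.0915,"dy":0.158,"dz":0,"twist":12.5,"grip":-1}]' 20
python3 -m crank '[{"dx":0.018,"dy":0.032,"dz":0,"twist":3,"grip":-1},{"dx":0.037,"dy":0.063,"dz":0,"twist":6,"grip":-1},{"dx":0.055,"dy":0.095,"dz":0,"twist":9,"grip":-1},{"dx":0.073,"dy":0.126,"dz":0,"twist":12,"grip":-1},{"dx":0.0915,"dy":0.158,"dz":0,"twist":12.5,"grip":-1}]'
python3 -m crank '[{"dx":0.018,"dy":0.032,"dz":0,"twist":3,"grip":-1},{"dx":0.037,"dy":0.063,"dz":0,"twist":6,"grip":-1},{"dx":0.055,"dy":0.095,"dz":0,"twist":9,"grip":-1},{"dx":0.073,"dy":0.126,"dz":0,"twist":12,"grip":-1},{"dx":0.0915,"dy":0.158,"dz":0,"twist":12.5,"grip":-1}]'
python3 - <<'E'
from h import *
s=arm.get_state(); print(s['t'],s['eef_pos'],np.degrees(s['ee_rot']),s['q'],s['width'],s['force'])
E
```

```text
t: 0.52
eef_pos: [0.2638, -0.4931, 0.2261]
ee_rot: [3.141, -0.0, -2.663]
force: [1.1, 0.3, 0.3]
width: 0.0596
gripper_force: 0.0
t: 0.93
eef_pos: [0.3553, -0.335, 0.2264]
ee_rot: [3.141, 0.0, -2.445]
force: [1.0, 0.1, -0.2]
width: 0.0268
gripper_force: 0.0
t: 1.35
eef_pos: [0.4468, -0.1769, 0.2266]
ee_rot: [3.142, 0.0, -2.226]
force: [0.9, -0.0, -1.0]
width: 0.0004
gripper_force: 0.0
1.35 [ 0.44683495 -0.1769286   0.22655902] [ 1.79997105e+02  5.73908292e-03 -1.27542897e+02] [ 3.34163041e-02  3.37212111e-02 -4.01447954e-01 -1.20696675e-04
 -1.13560252e+00 -6.88612589e-01] 0.0004080039505732067 [ 0.92023113 -0.01724539 -1.02246187]
```

```bash
python3 -m crank '[{"dx":0.018,"dy":0.031,"dz":-0.015,"twist":3,"grip":-1},{"dx":0.036,"dy":0.062,"dz":-0.03,"twist":6,"grip":-1},{"dx":0.054,"dy":0.093,"dz":-0.045,"twist":9,"grip":-1},{"dx":0.072,"dy":0.124,"dz":-0.06,"twist":12,"grip":-1},{"dx":0.090,"dy":0.154,"dz":-0.08,"twist":12.5,"grip":-1}]'
python3 -m crank '[{"dx":0,"dy":0,"dz":-0.02,"twist":0,"grip":-1},{"dx":0,"dy":0,"dz":-0.04,"twist":0,"grip":-1},{"dx":0,"dy":0,"dz":-0.045,"twist":0,"grip":-1},{"dx":0,"dy":0,"dz":-0.045,"twist":0,"grip":-1},{"dx":0,"dy":0,"dz":-0.045,"twist":0,"grip":-1}]'
python3 - <<'E'
from h import *
s,im=grab('wrist','pics/w1.png'); print(s['eef_pos'],s['force'])
E
```

```text
t: 1.77
eef_pos: [0.5376, -0.0228, 0.1466]
ee_rot: [-3.14, 0.001, -2.007]
force: [0.6, -0.7, 0.0]
width: 0.0003
gripper_force: 0.0
t: 2.18
eef_pos: [0.5367, -0.025, 0.102]
ee_rot: [-3.142, -0.0, -2.011]
force: [0.1, -0.4, 1.3]
width: 0.0004
gripper_force: 0.0
[ 0.53671073 -0.02497134  0.10204094] [ 0.08178694 -0.37936193  1.30221544]
```

View pics/w1.png

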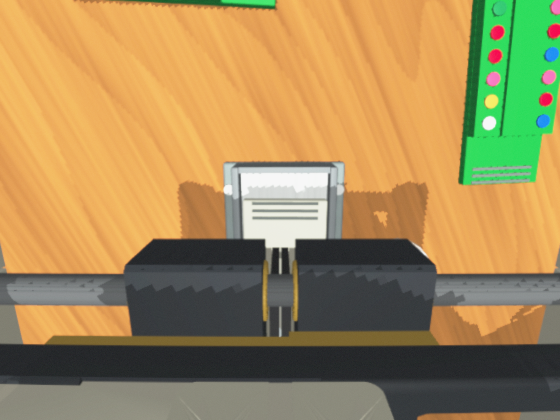

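The wrist view shows the rear of the stand. The sled step's rear edge is at row about 198, cols 242–328, with the channel centred near col 285.

Run:
```python
from h import *
s=arm.get_state(); im=cv2.imread('pics/w1.png')
print(im[160:245:3,265].tolist()); print([ (c,int(im[225,c].sum()//3)) for c in range(220,350,2)])
S=np.array([.5857,.083]);a=np.radians(65);u=np.array([np.cos(a),np.sin(a)]);v=np.array([-u[1],u[0]])
F=lambda p:np.round([(p[:2]-S)@u,(p[:2]-S)@v],4)
print('tcp',F(s['eef_pos']),np.degrees(s['ee_rot']))
for x,y,z in[(242,198,.0385),(328,198,.0385),(236,225,.0385),(330,225,.0385),(226,163,.036),(343,163,.036)]: print(x,y,F(onz('wrist',x,y,z,s)))
```

```text
[[87, 163, 231], [88, 90, 86], [102, 100, 97], [214, 213, 205], [219, 219, 213], [247, 247, 247], [247, 247, 247], [247, 247, 247], [246, 246, 245], [229, 232, 229], [215, 217, 215], [215, 217, 215], [214, 217, 214], [148, 162, 161], [163, 173, 167], [211, 223, 221], [221, 233, 232], [142, 148, 140], [227, 237, 237], [145, 152, 147], [217, 229, 227], [227, 237, 237], [227, 237, 236], [227, 237, 237], [227, 237, 237], [226, 237, 237], [214, 226, 225], [158, 172, 171], [158, 172, 172]]
[(220, 124), (222, 127), (224, 130), (226, 130), (228, 145), (230, 147), (232, 135), (234, 129), (236, 137), (238, 141), (240, 93), (242, 137), (244, 223), (246, 234), (248, 233), (250, 233), (252, 233), (254, 234), (256, 233), (258, 233), (260, 233), (262, 234), (264, 233), (266, 233), (268, 233), (270, 233), (272, 233), (274, 234), (276, 233), (278, 234), (280, 233), (282, 234), (284, 234), (286, 234), (288, 234), (290, 233), (292, 233), (294, 234), (296, 234), (298, 234), (300, 234), (302, 234), (304, 233), (306, 234), (308, 234), (310, 234), (312, 234), (314, 233), (316, 234), (318, 234), (320, 234), (322, 233), (324, 233), (326, 158), (328, 96), (330, 140), (332, 139), (334, 129), (336, 138), (338, 145), (340, 138), (342, 125), (344, 122), (346, 121), (348, 121)]
tcp [-0.1183 -0.0016] [-1.79933448e+02  3.56921871e-02 -1.15242699e+02]
242 198 [-0.1381 -0.0278]
328 198 [-0.1379  0.0293]
236 225 [-0.1194 -0.0325]
330 225 [-0.1192  0.0313]
226 163 [-0.1611 -0.0379]
343 163 [-0.1608  0.0387]
```

Well aligned: 2 mm lateral offset, and the tip is 16 mm behind the shoulder. Descending to just above the step.

```bash
python3 -m crank '[{"dx":-0.002,"dy":0.001,"dz":-0.02,"twist":0,"grip":-1},{"dx":-0.002,"dy":0.001,"dz":-0.04,"twist":0,"grip":-1},{"dx":-0.002,"dy":0.001,"dz":-0.055,"twist":0,"grip":-1},{"dx":-0.002,"dy":0.001,"dz":-0.059,"twist":0,"grip":-1},{"dx":-0.002,"dy":0.001,"dz":-0.059,"twist":0,"grip":-1}]'
python3 -m crank '[{"dx":0,"dy":0,"dz":-0.001,"twist":0,"grip":-1},{"dx":0,"dy":0,"dz":-0.002,"twist":0,"grip":-1},{"dx":0,"dy":0,"dz":-0.004,"twist":0,"grip":-1},{"dx":0,"dy":0,"dz":-0.006,"twist":0,"grip":-1},{"dx":0,"dy":0,"dz":-0.006,"twist":0,"grip":-1}]'
```

```text
t: 2.65
eef_pos: [0.5346, -0.024, 0.0428]
ee_rot: [3.141, -0.0, -2.012]
force: [-0.7, 0.1, 0.7]
width: 0.0007
gripper_force: 0.0
t: 3.07
eef_pos: [0.5354, -0.0235, 0.0372]
ee_rot: [-3.14, 0.001, -2.011]
force: [-0.4, 0.2, 5.3]
width: 0.0005
gripper_force: 2.8
```

```bash
python3 -m crank '[{"dx":0,"dy":0,"dz":-0.002,"twist":0,"grip":-1},{"dx":0,"dy":0,"dz":-0.004,"twist":0,"grip":-1},{"dx":0,"dy":0,"dz":-0.006,"twist":0,"grip":-1},{"dx":0,"dy":0,"dz":-0.007,"twist":0,"grip":-1},{"dx":0,"dy":0,"dz":-0.007,"twist":0,"grip":-1}]'
```

```text
t: 3.48
eef_pos: [0.5354, -0.0235, 0.0307]
ee_rot: [-3.14, 0.001, -2.01]
force: [-1.4, -0.5, 9.3]
width: 0.0003
gripper_force: 4.5
```

```bash
python3 -m crank '[{"dx":0,"dy":0,"dz":-0.0005,"twist":0,"grip":-1},{"dx":0,"dy":0,"dz":-0.001,"twist":0,"grip":-1},{"dx":0,"dy":0,"dz":-0.001,"twist":0,"grip":-1},{"dx":0,"dy":0,"dz":-0.001,"twist":0,"grip":-1},{"dx":0,"dy":0,"dz":-0.001,"twist":0,"grip":-1}]'
```

```text
t: 3.9
eef_pos: [0.5355, -0.0235, 0.0306]
ee_rot: [-3.14, 0.001, -2.01]
force: [-4.5, 0.9, 18.7]
width: 0.0005
gripper_force: 9.4
```

```bash
python3 -m crank '[{"dx":0.002,"dy":0.0045,"dz":0,"twist":0,"grip":-1},{"dx":0.004,"dy":0.009,"dz":0,"twist":0,"grip":-1},{"dx":0.0063,"dy":0.0136,"dz":0,"twist":0,"grip":-1},{"dx":0.0085,"dy":0.0181,"dz":0,"twist":0,"grip":-1},{"dx":0.0106,"dy":0.0227,"dz":0,"twist":0,"grip":-1}]'
python3 - <<'E'
from h import *
s,im=grab('scene','pics/s1.png')
cv2.imwrite('pics/s1c.png',cv2.resize(im[190:275,235:385,::-1],None,fx=5,fy=5,interpolation=cv2.INTER_CUBIC))
E
```

```text
t: 4.32
eef_pos: [0.5436, -0.0042, 0.0306]
ee_rot: [3.141, -0.005, -2.011]
force: [-7.5, -17.3, 25.8]
width: 0.0008
gripper_force: 13.0
```

View pics/s1c.png

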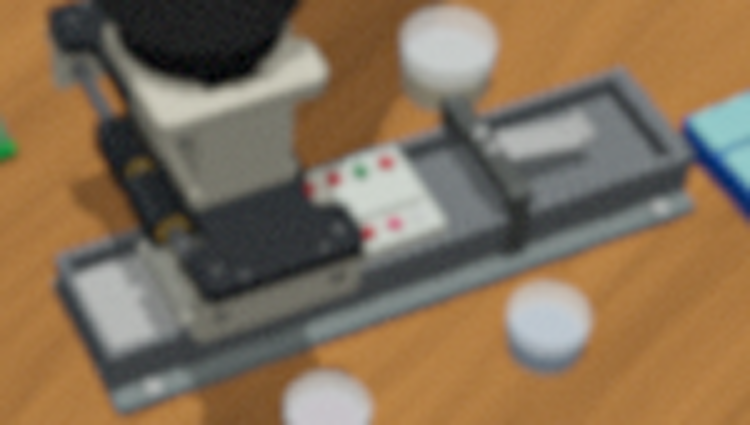

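The sled is advancing, still pressed down, with its front edge at crop about (420,185) and short of the bridge. I'll ease the pressure slightly and continue.

```bash
python3 -m crank '[{"dx":0.002,"dy":0.0045,"dz":0.0003,"twist":0,"grip":-1},{"dx":0.004,"dy":0.009,"dz":0.0006,"twist":0,"grip":-1},{"dx":0.0063,"dy":0.0136,"dz":0.0006,"twist":0,"grip":-1},{"dx":0.0085,"dy":0.0181,"dz":0.0006,"twist":0,"grip":-1},{"dx":0.0106,"dy":0.0227,"dz":0.0006,"twist":0,"grip":-1}]'
```

```text
t: 4.78
eef_pos: [0.5544, 0.0192, 0.0307]
ee_rot: [3.141, -0.004, -2.011]
force: [-6.2, -12.9, 19.1]
width: 0.0002
gripper_force: 9.7
```

```bash
python3 -m crank '[{"dx":0.002,"dy":0.0045,"dz":0,"twist":0,"grip":-1},{"dx":0.004,"dy":0.009,"dz":0,"twist":0,"grip":-1},{"dx":0.0063,"dy":0.0136,"dz":0,"twist":0,"grip":-1},{"dx":0.0085,"dy":0.0181,"dz":0,"twist":0,"grip":-1},{"dx":0.0106,"dy":0.0227,"dz":0,"twist":0,"grip":-1}]'
python3 -m crank '[{"dx":0.002,"dy":0.0045,"dz":0,"twist":0,"grip":-1},{"dx":0.004,"dy":0.009,"dz":0,"twist":0,"grip":-1},{"dx":0.0063,"dy":0.0136,"dz":0,"twist":0,"grip":-1},{"dx":0.0085,"dy":0.0181,"dz":0,"twist":0,"grip":-1},{"dx":0.0106,"dy":0.0227,"dz":0,"twist":0,"grip":-1}]'
```

```text
t: 5.2
eef_pos: [0.5651, 0.0419, 0.0306]
ee_rot: [3.141, -0.004, -2.011]
force: [-5.5, -12.3, 19.6]
width: 0.0007
gripper_force: 9.1
t: 5.62
eef_pos: [0.5756, 0.0645, 0.0305]
ee_rot: [3.141, -0.005, -2.011]
force: [-6.4, -14.2, 18.5]
width: 0.0008
gripper_force: 9.0
```

```bash
python3 -m crank '[{"dx":0.002,"dy":0.0045,"dz":0,"twist":0,"grip":-1},{"dx":0.004,"dy":0.009,"dz":0,"twist":0,"grip":-1},{"dx":0.0063,"dy":0.0136,"dz":0,"twist":0,"grip":-1},{"dx":0.0085,"dy":0.0181,"dz":0,"twist":0,"grip":-1},{"dx":0.0106,"dy":0.0227,"dz":0,"twist":0,"grip":-1}]'
python3 -m crank '[{"dx":0.002,"dy":0.0045,"dz":0,"twist":0,"grip":-1},{"dx":0.004,"dy":0.009,"dz":0,"twist":0,"grip":-1},{"dx":0.0063,"dy":0.0136,"dz":0,"twist":0,"grip":-1},{"dx":0.0085,"dy":0.0181,"dz":0,"twist":0,"grip":-1},{"dx":0.0085,"dy":0.0181,"dz":0,"twist":0,"grip":-1}]'
```

```text
t: 6.03
eef_pos: [0.5827, 0.0821, 0.0304]
ee_rot: [3.137, -0.015, -2.011]
force: [-10.6, -50.9, 32.7]
width: 0.0006
gripper_force: 26.9
t: 6.45
eef_pos: [0.5936, 0.1036, 0.0304]
ee_rot: [3.139, -0.008, -2.012]
force: [-8.1, -16.7, 21.6]
width: 0.0004
gripper_force: 18.3
```

```bash
python3 -m crank '[{"dx":0.001,"dy":0.0023,"dz":0,"twist":0,"grip":-1},{"dx":0.002,"dy":0.0045,"dz":0,"twist":0,"grip":-1},{"dx":0.003,"dy":0.0068,"dz":0,"twist":0,"grip":-1},{"dx":0.004,"dy":0.009,"dz":0,"twist":0,"grip":-1},{"dx":0.004,"dy":0.009,"dz":0,"twist":0,"grip":-1}]'
python3 - <<'E'
from h import *
s,im=grab('scene','pics/s2.png')
cv2.imwrite('pics/s2c.png',cv2.resize(im[190:275,235:385,::-1],None,fx=5,fy=5,interpolation=cv2.INTER_CUBIC))
E
```

```text
t: 6.87
eef_pos: [0.5976, 0.113, 0.0303]
ee_rot: [3.139, -0.007, -2.012]
force: [-8.7, -15.0, 19.5]
width: 0.0005
gripper_force: 17.3
```

View pics/s2c.png

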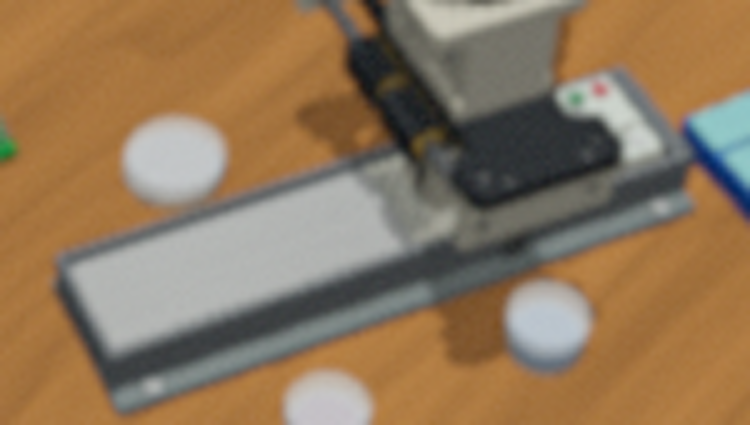

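The sled is through the bridge, with its front edge a few mm from the end stop near crop (650,145). Pushing the last bit home.

```bash
python3 -m crank '[{"dx":0.001,"dy":0.002,"dz":0,"twist":0,"grip":-1},{"dx":0.0015,"dy":0.0032,"dz":0,"twist":0,"grip":-1},{"dx":0.002,"dy":0.0045,"dz":0,"twist":0,"grip":-1},{"dx":0.0025,"dy":0.0054,"dz":0,"twist":0,"grip":-1},{"dx":0.0025,"dy":0.0054,"dz":0,"twist":0,"grip":-1}]'
```

```text
t: 7.33
eef_pos: [0.5992, 0.1166, 0.0303]
ee_rot: [3.138, -0.01, -2.012]
force: [-7.9, -21.9, 22.1]
width: 0.0006
gripper_force: 19.3
```

```bash
python3 -m crank '[{"dx":0.0005,"dy":0.001,"dz":0,"twist":0,"grip":-1},{"dx":0.001,"dy":0.002,"dz":0,"twist":0,"grip":-1},{"dx":0.0015,"dy":0.003,"dz":0,"twist":0,"grip":-1},{"dx":0.0017,"dy":0.0036,"dz":0,"twist":0,"grip":-1},{"dx":0.0017,"dy":0.0036,"dz":0,"twist":0,"grip":-1}]'
```

```text
t: 7.75
eef_pos: [0.5992, 0.1168, 0.0303]
ee_rot: [3.137, -0.016, -2.013]
force: [-11.2, -35.1, 27.3]
width: 0.0006
gripper_force: 24.0
```

The sled is against the stop: TCP at stand x = 36 mm, as predicted for home. Unload forward first, then lift.

```bash
python3 -m crank '[{"dx":-0.0009,"dy":-0.0018,"dz":0,"twist":0,"grip":-1},{"dx":-0.0017,"dy":-0.0036,"dz":0.0005,"twist":0,"grip":-1},{"dx":-0.0017,"dy":-0.0036,"dz":0.0015,"twist":0,"grip":-1},{"dx":-0.0021,"dy":-0.0045,"dz":0.003,"twist":0,"grip":-1},{"dx":-0.003,"dy":-0.0065,"dz":0.006,"twist":0,"grip":-1}]'
python3 -m crank '[{"dx":0,"dy":0,"dz":0.02,"twist":0,"grip":-1},{"dx":0,"dy":0,"dz":0.04,"twist":0,"grip":-1},{"dx":-0.01,"dy":-0.02,"dz":0.06,"twist":0,"grip":-1},{"dx":-0.02,"dy":-0.04,"dz":0.09,"twist":0,"grip":-1},{"dx":-0.03,"dy":-0.06,"dz":0.12,"twist":0,"grip":-1}]'
python3 -m crank '[{"dx":-0.01,"dy":-0.03,"dz":0.01,"twist":0,"grip":-1},{"dx":-0.02,"dy":-0.06,"dz":0.02,"twist":0,"grip":-1},{"dx":-0.03,"dy":-0.09,"dz":0.03,"twist":0,"grip":-1},{"dx":-0.04,"dy":-0.12,"dz":0.03,"twist":0,"grip":-1},{"dx":-0.04,"dy":-0.12,"dz":0.03,"twist":0,"grip":-1}]'
python3 - <<'E'
from h import *
s,im=grab('scene','pics/s3.png')
cv2.imwrite('pics/s3c.png',cv2.resize(im[190:275,235:385,::-1],None,fx=5.3,fy=5.3,interpolation=cv2.INTER_CUBIC))
E
```

```text
t: 8.17
eef_pos: [0.599, 0.1165, 0.0338]
ee_rot: [3.138, -0.005, -2.013]
force: [-1.3, -1.8, -2.4]
width: 0.0003
gripper_force: 1.2
t: 8.58
eef_pos: [0.5701, 0.0587, 0.1554]
ee_rot: [3.14, -0.002, -2.011]
force: [1.1, 0.2, 0.7]
width: 0.0003
gripper_force: 0.0
t: 9.0
eef_pos: [0.5294, -0.064, 0.1861]
ee_rot: [-3.141, 0.0, -2.014]
force: [-0.6, 0.6, -0.7]
width: 0.0002
gripper_force: 0.0
```

View pics/s3c.png

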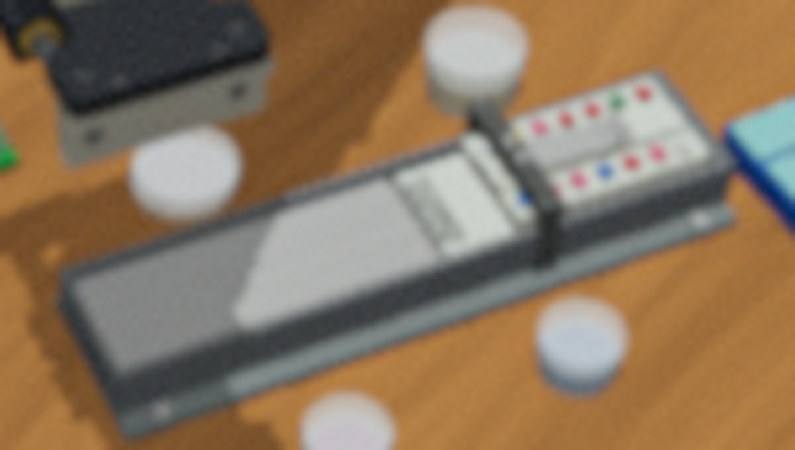

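The sled sits under the bridge with the leaf on its rib. Its step's rear edge runs (390,183)–(443,255) in the crop, flush with the plate. A numeric check before handing in.

Run:
```python
from h import *
S=np.array([.5857,.083]);a=np.radians(65);u=np.array([np.cos(a),np.sin(a)]);v=np.array([-u[1],u[0]])
P=lambda x,y,z:onz('scene',235+(x+.5)/5.3-.5,190+(y+.5)/5.3-.5,z)
F=lambda p:np.round([(p[:2]-S)@u,(p[:2]-S)@v],4)
print('rear if z=.030',F(P(390,183,.030)),F(P(443,255,.030)))
print('shoulder top',F(P(462,143,.039)),F(P(516,232,.039)))
print('plate rear at inner wall, z=.0305',F(P(72,290,.0305)),F(P(122,375,.0305)))
im=cv2.imread('pics/s3.png')
cv2.imwrite('pics/s3d.png',cv2.resize(im[205:250,300:375],None,fx=10,fy=10,interpolation=cv2.INTER_CUBIC))
```

```text
rear if z=.030 [0.0081 0.0281] [ 0.0101 -0.0226]
shoulder top [0.0471 0.03  ] [ 0.0434 -0.0306]
plate rear at inner wall, z=.0305 [-0.155   0.0277] [-0.153  -0.0272]
```

View pics/s3d.png

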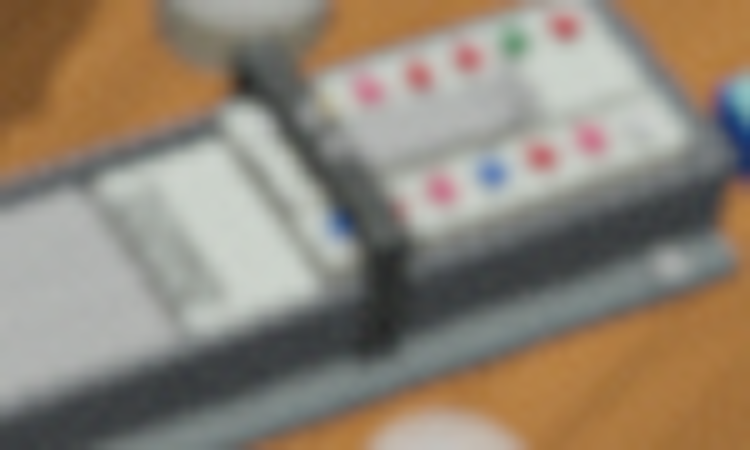

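The crop shows the plate flush and up behind the sled, a thin dark gap at about (130,250), and the sled's front on the stop. The measured shoulder, about 45 mm, matches home (46 mm).

```bash
python3 -c "
from station import arm
print(arm.job_done())"
```

```text
the job is handed in; nothing more can be done
None
```

I pressed the sled down, slid it under the bridge to the end stop and handed the job in at about 9 s of robot time. The last images show it home to within about 1 mm, the sprung plate up behind it, the jars near the stand undisturbed and the hand clear; no verdict came back, and the push force spiked once to about 50 N under the bridge before the sled ran on.

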